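# Feed the bus-bar slide by one turn and clamp it

### The job

Feed the slide forward by one pitch: push the hand wheel by its upright handle clockwise, as seen from above, through exactly one full turn, so that the handle stands again where it started. Only then push the clamp lever, in the direction away from the wheel, fully over to its stop. Push lightly with the fingers, do not grip or squeeze the handle or the lever, and leave the loose parts beside the fixture where they are.

Things in the scene. Friction and masses are not known exactly. Their poses are not given: they have to be found in the camera images.
- feed_slide: Fixture fixed to the bench: grey base plate 150 x 320 x 15 mm with a gear housing (88 mm square, top 58 mm above the bench) under the wheel at its left end. Origin: centre of its underside. x across the plate away from the robot, y along it to the left, z up. Turned up to 0.35 rad.
- wheel_axis (a point): Fixed point on the vertical axis of the hand wheel, at mid-height of the rim, 79 mm above the bench, +85 mm y from the plate's centre; axes as the plate's. The wheel is dark steel, level, 124 mm over the rim, with three spokes; rim bar 14 mm thick, hub top 14 mm above this point.
- spoke_handle: Upright round handle of bright steel on the wheel's rim, 15 to 22 mm in diameter (thickest near its top), 48 mm high. Origin: centre of its foot, 55 mm from the wheel axis, 85 mm above the bench; its top is 133 mm and the rim's upper face 86 mm above the bench. It spins freely on its own axis. Pushing it along its circle takes about 3 N.
- feed_wheel (a joint): Angle of the wheel, rad, growing clockwise as seen from above. At 0 the handle is at -x of the plate from the axis (robot's side). It starts between -2.4 and 2.4; one turn adds 6.283. Friction holds it where it is left: no coasting or springing back. It feeds a small carriage with a metal bar 12 mm a turn.
- lever_axis (a point): Fixed point on the vertical pivot of the clamp lever, 55 mm above the bench, on the robot's side of the plate, 170 mm from the wheel axis along -y of the plate and 35 mm towards the robot; same axes as the plate.
- lever_grip: Upright round grip of bright steel at the end of the steel clamp lever, spinning freely. Origin: on its axis, 55 mm from the lever's pivot, 70 mm above the bench. It is 12 mm in diameter at its foot and 19 mm from 71 mm above the bench to its top, 90 mm above the bench. The lever arm, 10 mm thick, lies at 53 mm above the bench.
- clamp_lever (a joint): Angle of the clamp lever, rad. At 0 it points towards the robot (-x of the plate); it grows as the grip swings away from the wheel, towards -y of the plate (counter-clockwise as seen from above), to a hard stop at 1.0, where the slide is clamped. It starts between 0 and 0.2. Pushing the grip takes about 1.5 N and it stays where it is left.
- solder_spool: Loose spool with dark flanges, 56 mm in diameter, 32 mm high, standing on the bench on the robot's side of the wheel; origin at the centre of its underside. Leave alone.
- fuse: Loose white fuse cartridge 22 x 76 x 22 mm lying on the bench near the robot-side right corner of the plate; origin at the centre of its underside. Leave alone.
- red_standoff: Loose dark red ribbed insulator, 38 mm in diameter, 41 mm high, on the bench behind the right part of the plate; origin at the centre of its underside. Leave alone.
- contactor: Loose cream-coloured contactor block 62 x 45 x 70 mm, on the bench behind the wheel; origin at the centre of its underside. Leave alone.

How it is judged:
By the outcome, as a careful person would: the job done as asked, in the order asked, and still so for the second after the job is handed in, with the robot touching nothing.
It also fails if it takes over 72 s, if anything falls off the work surface, if the arm or the gripper's body presses on something with over 40 N, if the wrist force passes 120 N, or if a joint passes its speed limit or range.

### The arm

A 6-joint arm with a two-finger parallel gripper is mounted at the origin on a cart in front of the work surface, level with it; the furniture and walls round the work are solid. World frame = base frame: x ahead of the robot, y to its left, z up, the work surface at z = 0. Lengths are in mm, angles in rad, forces in N, time in s.
With the tool pointing down it reaches from about 350 to 975 mm from the base axis. Payload 7.1 kg.
Tool frame: the origin (TCP) lies midway between the tips of the shut fingers; the grasp point (between the pads) lies 19 mm behind it (ctrl.tcp_to_grasp is the distance from the TCP to the grasp point, in mm); z points along the fingers, y is the line along which they close (so a half turn about z gives the same grasp; the last joint's range is limited). The gripper opens to 88 mm and grips with 3 to 60 N. Pads are 20 mm wide; open, the fingers measure 115 mm over their backs; the gripper's body (75 mm by 178 mm) begins 61 mm behind the grasp point.
Start: joints at [1.211, 0.423, 1.63, -0, 1.089, -0.019], TCP at [208.869, 589.049, 222.675] pointing down, gripper open.
Joint ranges: [-3, 3], [-0.9, 2.11], [0.09, 2.58], [-1.31, 4.45], [0.11, 2.69], [-2.54, 2.54]. Speed limits (rad/s): [2.39, 2.39, 3.01, 3.14, 3.14, 3.14].

### API

Orientations are given as a rotation vector (axis times angle).
In Python, from workcell import get_obs, cams, ticket, boxes_of, ctrl gives the robot as it stands.
- The arm moves only by the shell command python3 -m creep 'ROWS' [OPENING]. ROWS is JSON, one flat list of numbers, 4 for each row, row after row: the shift along the world's x, y, z in m, then the turn about the world's z in rad. In form: [tx, ty, tz, spin, tx, ty, tz, spin, ...]. A call has 1 to 10 rows; each row is the pose to reach, as a shift and turn from the pose commanded when the call began; what a row does not reach only later rows make up. A row lasts 1/12 s, in which the tool goes at most 41.7 mm and 7.16 degrees, less where a joint would pass 70% of its speed; a pose out of reach is approached as far as the arm can. A call with a gripper value outside its range is refused whole. OPENING is the opening, from 0 (shut) to 1 (fully open), set as the call begins (- or left out, the last holds). The fingers move at their own pace and stop on an object; the grip force is fixed at half the most. Time passes only in rows, so rows that repeat a pose let the fingers close. It gives the time, the measured TCP pose, the force, the opening and the grip force at its end, in the units of the state.
- get_obs(): the state, without advancing time (a new reading comes with each control period).
- cams.get_image(name): name is "scene" or "side" or "wrist"; returns (picture, depth): 480x640x3 uint8, red, green, blue; 480x640 float32, mm along the optical axis (not along the pixel's ray), 0 where there is no reading.
- cams.get_calibration(name): a dict with "mtx" (3x3 intrinsics, pixels), "D" ([k1, k2, p1, p2, k3] as OpenCV has them; the pictures are not rectified), "R" (3x3) and "t" (3): a world point X has camera coordinates R X + t; the wrist camera has in their place "mount" (4x4, takes a point from camera to tool coordinates, whose origin is the TCP and whose axes are the flange's). Camera axes: x right, y down, z forward; pixel columns grow to the right and rows downward; lengths in mm; the calibration is good to about 2 mm. A picture is of the moment at which its call begins: read the wrist's pose just before it. get_calibration takes no time and is no camera call.
- ticket.close_job(): hands the job in; it is judged then, once.
Trained networks look in the newest picture that a camera, given by its name, has taken for a name from the list of things; names that differ only in an ending like _2 or _b are one class to them, and where a whole thing is asked for, a point or a joint stands for the part that bears it (a point fixed in the world has none). Each returns a list of dicts, best first, with "score" (0 to 1); they miss things now and then, are a little off and sometimes report something else, mostly with a low value. They report only what shows in the picture. A call takes as long as a camera call.
- boxes_of(camera, target): "centre" ([column, row] in pixels, amid what is visible of it).
The state is a dict: "t": time; "qpos": joint angles; "qvel": joint speeds; "joint_torque": joint torques, N m; "ee_pos": TCP position; "orientation": TCP orientation; "ft_force": force on the tool from outside, world axes, zero at the start; "moment": the same for the moment, N m; "width": finger opening in mm; "grasp_force": force on a finger pad.
Only numpy, scipy, OpenCV 4.12 (cv2) and the standard library are available. Lean on these libraries where they do the work, as an engineer would, in place of code of your own. Each camera call takes 0.05 s, during which the arm holds its last target. There are 200 camera calls.

## Working session

There is one attempt and no reset: what is moved stays moved. The work goes in short steps, Python scripts to look and compute and a shell command to move; the robot and the scene stay as the last step left them, time stands still between calls to the robot, and variables do not carry over. Pictures are saved under pics/ and viewed, at most 10 in all, crops included, and the job is handed in when it is done.

```bash
mkdir -p pics; ls; cat > h.py <<'E'
import numpy as np, cv2
from workcell import get_obs, cams, ticket, boxes_of, ctrl
from scipy.spatial.transform import Rotation as Rn
def calib(n,o=None):
    c=cams.get_calibration(n); K=np.array(c["mtx"]);D=np.array(c["D"],float)
    if n=="wrist":
        M=np.array(c["mount"]); T=np.eye(4);T[:3,:3]=Rn.from_rotvec(o["orientation"]).as_matrix();T[:3,3]=o["ee_pos"]
        W=np.linalg.inv(T@M); return K,D,W[:3,:3],W[:3,3]
    return K,D,np.array(c["R"]),np.array(c["t"]).ravel()
def ray(cal,px):
    K,D,R,t=cal; u=cv2.undistortPoints(np.array([[px]],float),K,D).ravel()
    return -R.T@t, R.T@np.array([u[0],u[1],1.])
def on_z(cal,px,z):
    o,d=ray(cal,px); return o+d*(z-o[2])/d[2]
def at_depth(cal,px,dep):
    o,d=ray(cal,px); return o+d*dep
def proj(cal,P):
    K,D,R,t=cal; return cv2.projectPoints(np.array(P,float).reshape(-1,1,3),cv2.Rodrigues(R)[0],t,K,D)[0].reshape(-1,2)
E
python3 - <<'E'
from h import *
o=get_obs();print(o)
for n in("scene","side"):
    im,d=cams.get_image(n); cv2.imwrite(f"pics/{n}0.png",im[...,::-1]); np.save(f"pics/{n}0.npy",d)
    cal=calib(n)
    print(n,"cam at",(-cal[2].T@cal[3]).round())
    for k in("spoke_handle","lever_grip","feed_slide","feed_wheel","solder_spool","fuse","red_standoff","contactor"):
        r=boxes_of(n,k)[:2]
        for b in r:
            c=b["centre"];dd=d[int(c[1]),int(c[0])]
            print(n,k,np.round(c),round(b["score"],2),at_depth(cal,c,dd).round() if dd>0 else None)
E
```

```text
pics
{'t': 0.0, 'qpos': array([ 1.21101103e+00,  4.23869040e-01,  1.63065771e+00,  1.39663780e-05,
        1.08861631e+00, -1.89459919e-02]), 'qvel': array([-1.14503324e-03,  1.74758766e-04,  4.88703022e-04,  1.45366577e-05,
        1.49635160e-04, -9.94527321e-04]), 'joint_torque': array([ 1.37842952e-03, -5.44623399e+01, -2.73664051e+01,  6.43825997e-02,
        2.27791368e-02, -1.11513459e-04]), 'ee_pos': array([208.67138421, 588.55501683, 221.89678535]), 'orientation': array([-5.32759674e-01, -3.09578034e+00,  2.38794149e-03]), 'ft_force': array([0.58923392, 0.17591544, 0.259445  ]), 'moment': array([0.04298334, 0.01685154, 0.00747087]), 'grasp_force': 0.0, 'width': 87.87557878641722}
scene cam at [ 231. -612.  577.]
scene spoke_handle [253. 178.] 0.75 [559. 142. 121.]
scene lever_grip [256. 277.] 0.74 [476. -35.  81.]
scene feed_slide [301. 262.] 0.96 [585.  41.  14.]
scene feed_slide [256. 177.] 0.16 [563. 138. 122.]
scene feed_wheel [286. 199.] 0.79 [601. 115.  84.]
scene solder_spool [213. 239.] 0.96 [483. 141.  32.]
scene fuse [242. 350.] 0.96 [427. -89.  18.]
scene red_standoff [397. 274.] 0.88 [679. -79.  33.]
scene contactor [380. 216.] 0.74 [734.  44.  48.]
side cam at [ 387. -641.  601.]
side spoke_handle [294. 185.] 0.52 [564. 135. 119.]
side lever_grip [266. 263.] 0.51 [473. -32.  74.]
side feed_slide [315. 253.] 0.96 [582.  41.  14.]
side feed_wheel [316. 202.] 0.81 [603. 114.  85.]
side solder_spool [258. 225.] 0.84 [487. 140.  32.]
side fuse [249. 311.] 0.62 [431. -84.  20.]
side red_standoff [386. 276.] 0.8 [680. -83.  37.]
side contactor [394. 230.] 0.55 [749.  40.  39.]
side contactor [250. 314.] 0.45 [430. -92.  21.]
```

View pics/scene0.png

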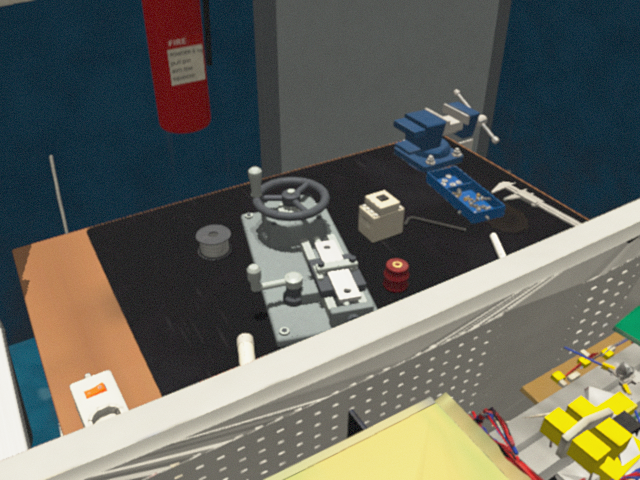

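```bash
python3 - <<'E'
from h import *
# point clouds: fit the wheel rim (z 80..90) circle and base plate top rectangle (z~15)
allp={}
for n in("scene","side"):
    d=np.load(f"pics/{n}0.npy");K,D,R,t=calib(n)
    v,u=np.mgrid[0:480,0:640];m=(d>0)
    uv=cv2.undistortPoints(np.stack([u[m],v[m]],1).astype(float)[:,None],K,D)[:,0]
    P=(np.c_[uv,np.ones(len(uv))]*d[m][:,None]-t)@R
    np.save(f"pics/{n}P.npy",P)
    near=np.hypot(P[:,0]-603,P[:,1]-115)<110
    r=P[near&(P[:,2]>81)&(P[:,2]<90)]
    from scipy.optimize import least_squares
    # outer-edge fit: hull circle
    f=cv2.minEnclosingCircle(r[:,:2].astype(np.float32)); print(n,len(r),"rim",f, np.median(r[:,2]))
    h=P[near&(P[:,2]>100)&(P[:,2]<140)]; print("handle",h.mean(0),h.min(0),h.max(0),len(h))
    b=P[(abs(P[:,0]-585)<160)&(abs(P[:,1]-41)<230)&(P[:,2]>10)&(P[:,2]<19)]
    print("plate",cv2.minAreaRect(b[:,:2].astype(np.float32)),len(b))
    l=P[(np.hypot(P[:,0]-475,P[:,1]+33)<40)&(P[:,2]>76)&(P[:,2]<100)]; print("grip",l.mean(0),l.min(0),l.max(0),len(l))
    im=cv2.imread(f"pics/{n}0.png")[130:370,170:440]; cv2.imwrite(f"pics/{n}0c.png",cv2.resize(im,None,fx=2.4,fy=2.4,interpolation=2))
E
```

```text
scene 1393 rim ((611.013671875, 119.3475570678711), 62.25852966308594) 84.71226874646125
handle [562.97432309 143.12474117 120.79941143] [553.79138193 135.84709187 100.07497476] [574.84479661 157.71284537 134.70368312] 260
plate ((593.382568359375, 32.62458801269531), (342.1786193847656, 294.65484619140625), 80.14389038085938) 5683
grip [476.65903184 -28.33224484  85.12274126] [468.61659879 -34.60231827  76.17523826] [487.00719403 -17.55472684  91.49357628] 182
side 810 rim ((610.7352294921875, 117.53881072998047), 62.278499603271484) 83.94262708555156
handle [563.09103322 141.35717962 120.09249278] [554.05724124 133.04202956 100.63750966] [572.74550243 152.47528552 133.40194672] 147
plate ((594.1831665039062, 33.617431640625), (335.80291748046875, 295.10693359375), 80.45677947998047) 3709
grip [477.19705501 -29.82121627  84.35254433] [468.45983293 -35.96939405  76.03966335] [487.07619332 -18.8990552   90.78207821] 106
```

The picture shows the wheel's handle at about (254,180), the lever grip at (255,275) with its pivot knob at (293,283), and the fixture clear of the spool (213,239) and contactor (380,216). A thin upright rod stands at (58,195), and there is a wall panel in the foreground. Next I fit the plate yaw and map the tall obstacles.

```bash
python3 - <<'E'
from h import *
W=np.array([611,118.5])
P=np.vstack([np.load(f"pics/{n}P.npy") for n in("scene","side")])
b=P[(P[:,2]>12)&(P[:,2]<18)][:,:2]
best=[]
for a in np.arange(-.36,.361,.01):
    c,s=np.cos(a),np.sin(a);q=(b-W)@np.array([[c,-s],[s,c]])+[0,85]
    i=(abs(q[:,0])<75)&(abs(q[:,1])<160);o=(abs(q[:,0])<95)&(abs(q[:,1])<180)&~i
    best.append((i.sum()-o.sum(),round(a,3)))
print(sorted(best)[-4:])
a=max(best)[1];c,s=np.cos(a),np.sin(a);R=np.array([[c,-s],[s,c]])
piv=W+R@[-35,-170];print("yaw",a,"pivot",piv)
g=np.array([478,-28]);v=R.T@(g-piv);print("lever r",np.hypot(*v),"ang",np.arctan2(-v[1],-v[0]))
for n in("scene","side"): print(n,proj(calib(n),[[*piv,60],[*W,93],[564,146,133],[*g,90]]).round())
h=R.T@(np.array([564,146])-W);print("wheel r",np.hypot(*h),"ang",np.arctan2(h[1],-h[0]))
# tall obstacles
t=P[(P[:,2]>100)&(P[:,0]<950)&(P[:,0]>-200)&(abs(P[:,1])<800)]
k=np.round(t[:,:2]/80).astype(int)
for u in np.unique(k,axis=0):
    m=(k==u).all(1)
    if m.sum()>3: print(u*80,m.sum(),t[m,2].min().round(),t[m,2].max().round(),end=' | ')
E
```

```text
[(np.int64(7989), np.float64(-0.26)), (np.int64(8019), np.float64(-0.29)), (np.int64(8151), np.float64(-0.28)), (np.int64(8175), np.float64(-0.27))]
yaw -0.27 pivot [531.92367439 -36.0054521 ]
lever r 54.51467621680945 ang 0.12261753108373984
scene [[294. 276.]
 [290. 191.]
 [254. 169.]
 [254. 268.]]
side [[300. 264.]
 [319. 197.]
 [292. 176.]
 [268. 254.]]
wheel r 54.45410911951458 ang 0.2593963247218621
[80  0] 112 100.0 123.0 | [ 160 -400] 1334 215.0 319.0 | [160 480] 462 300.0 346.0 | [160 560] 723 221.0 394.0 | [ 240 -480] 452 267.0 271.0 | [ 240 -400] 20326 215.0 320.0 | [240 480] 208 301.0 346.0 | [240 560] 737 220.0 394.0 | [240 640] 791 219.0 371.0 | [ 320 -480] 4125 266.0 273.0 | [ 320 -400] 26829 218.0 320.0 | [ 400 -480] 14628 258.0 289.0 | [ 400 -400] 23630 212.0 320.0 | [ 480 -480] 6004 171.0 289.0 | [ 480 -400] 21176 117.0 320.0 | [ 560 -560] 29 185.0 193.0 | [ 560 -480] 9916 126.0 236.0 | [ 560 -400] 23060 112.0 321.0 | [560 160] 407 100.0 135.0 | [ 640 -560] 52 180.0 183.0 | [ 640 -480] 7588 157.0 196.0 | [ 640 -400] 18890 114.0 321.0 | [ 720 -560] 709 158.0 192.0 | [ 720 -480] 6080 156.0 201.0 | [ 720 -400] 10950 159.0 321.0 | [ 800 -480] 1211 175.0 203.0 | [ 800 -400] 5217 148.0 321.0 | [ 880 -400] 889 141.0 232.0 |
```

View pics/side0c.png

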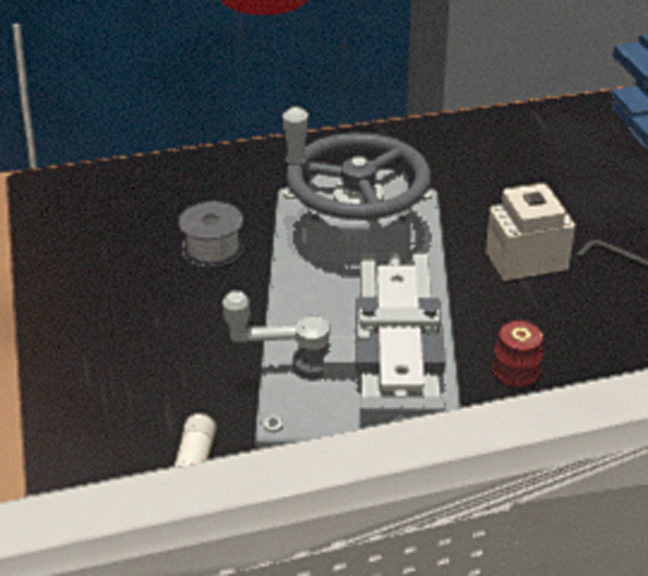

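The side crop shows the handle at (294,125), hub at (358,170), lever grip at (235,310) and pivot at (312,330). All of them agree with the fitted geometry. Before moving I check what the rod is.

```bash
python3 - <<'E'
from h import *
for n,px in(("scene",[(52,160),(55,175),(58,195),(62,215),(54,170)]),):
    d=np.load(f"pics/{n}0.npy");cal=calib(n)
    for p in px:
        w=d[p[1]-1:p[1]+2,p[0]-5:p[0]+6];k=np.unravel_index(np.argmin(np.where(w>0,w,9e9)),w.shape)
        print(p,at_depth(cal,(p[0]-5+k[1],p[1]-1+k[0]),w[k]).round())
    print(proj(cal,[[209,589,222],[209,589,390]]).round())
P=np.vstack([np.load(f"pics/{n}P.npy") for n in("scene","side")])
t=P[(P[:,2]>60)&(P[:,0]<560)&(P[:,0]>150)&(P[:,1]>180)&(P[:,1]<1200)]
print(len(t)); k=np.round(t/[60,60,100]).astype(int)
for u in np.unique(k,axis=0):print(u*[60,60,100],end=' ')
E
```

```text
(52, 160) [ 326.  916. -127.]
(55, 175) [ 323.  901. -163.]
(58, 195) [ 323.  892. -222.]
(62, 215) [ 319.  891. -283.]
(54, 170) [ 325.  904. -156.]
[[-27.  76.]
 [-53. -17.]]
21943
[180 480 300] [180 540 200] [180 540 300] [180 540 400] [180 600 400] [180 660 300] [180 960 100] [180 960 200] [180 960 300] [240 480 300] [240 540 300] [240 540 400] [240 600 200] [240 600 300] [240 600 400] [240 660 200] [240 660 300] [240 960 100] [240 960 200] [240 960 300] [300 960 100] [300 960 200] [300 960 300] [360 960 100] [360 960 200] [360 960 300] [420 960 100] [420 960 200] [420 960 300] [480 960 100] [480 960 200] [480 960 300] [540 960 100] [540 960 200] [540 960 300]
```

```bash
python3 -m creep '[0.01,-0.02,0.015,0,0.03,-0.045,0.03,0,0.05,-0.075,0.045,0,0.07,-0.105,0.06,0,0.09,-0.135,0.07,0,0.11,-0.165,0.08,0,0.13,-0.195,0.08,0,0.145,-0.22,0.08,0,0.155,-0.235,0.08,0,0.16,-0.24,0.08,0]' 0
python3 -m creep '[0.01,-0.02,0,0,0.025,-0.045,0,0,0.04,-0.075,0,0,0.055,-0.105,0,0,0.07,-0.135,0,0,0.085,-0.165,0,0,0.1,-0.195,0,0,0.11,-0.215,0,0,0.12,-0.225,0,0,0.12,-0.225,0,0]'
python3 - <<'E'
from h import *
o=get_obs();im,d=cams.get_image("wrist");cv2.imwrite("pics/w1.png",im[...,::-1]);cal=calib("wrist",o)
print(o["ee_pos"],o["width"],Rn.from_rotvec(o["orientation"]).as_matrix().round(3))
for k in("spoke_handle","feed_wheel","lever_grip"):
    for b in boxes_of("wrist",k)[:2]:
        c=b["centre"];print(k,np.round(c),round(b["score"],2),at_depth(cal,c,d[int(c[1]),int(c[0])]).round(1))
K,D,R,t=cal
v,u=np.mgrid[0:480,0:640];m=d>0
uv=cv2.undistortPoints(np.stack([u[m],v[m]],1).astype(float)[:,None],K,D)[:,0]
P=(np.c_[uv,np.ones(len(uv))]*d[m][:,None]-t)@R
r=P[(np.hypot(P[:,0]-611,P[:,1]-118)<85)&(P[:,2]>78)&(P[:,2]<90)];print("rim",len(r),cv2.minEnclosingCircle(r[:,:2].astype(np.float32)))
h=P[(np.hypot(P[:,0]-564,P[:,1]-146)<30)&(P[:,2]>122)&(P[:,2]<140)];print("top",len(h),h.mean(0),cv2.minEnclosingCircle(h[:,:2].astype(np.float32)))
g=P[(np.hypot(P[:,0]-478,P[:,1]+30)<30)&(P[:,2]>82)&(P[:,2]<97)]
if len(g):print("grip",len(g),g.mean(0),cv2.minEnclosingCircle(g[:,:2].astype(np.float32)))
print(proj(cal,[[611,118.5,93],[564,146,133],[478,-28,90],o["ee_pos"]]).round())
E
```

```text
t: 1.73
ee_pos: [369.8, 347.0, 303.0]
orientation: [0.536, 3.095, -0.0]
ft_force: [-0.7, -0.3, 0.6]
width: 24.6
grasp_force: 0.0
t: 2.57
ee_pos: [490.6, 123.2, 302.8]
orientation: [0.536, 3.095, 0.0]
ft_force: [-0.2, 1.0, 0.4]
width: 0.6
grasp_force: 0.0
[490.56070036 123.17418562 302.76260057] 0.5578155713640621 [[-0.942  0.336  0.001]
 [ 0.336  0.942  0.   ]
 [-0.001  0.    -1.   ]]
spoke_handle [372. 281.] 0.88 [560.9 146.1 132.9]
feed_wheel [375. 282.] 0.83 [562.3 148.3 134. ]
lever_grip [170. 243.] 0.91 [478.6 -19.3  90.8]
rim 1593 ((608.8343505859375, 124.1988754272461), 58.90818405151367)
top 502 [564.41888746 147.35040654 131.11126919] ((566.0780029296875, 147.36859130859375), 10.649384498596191)
grip 321 [479.04166205 -23.59602898  88.67511111] ((479.6083679199219, -25.38694953918457), 9.371353149414062)
[[355. 321.]
 [373. 284.]
 [162. 245.]
 [319. 295.]]
```

View pics/w1.png

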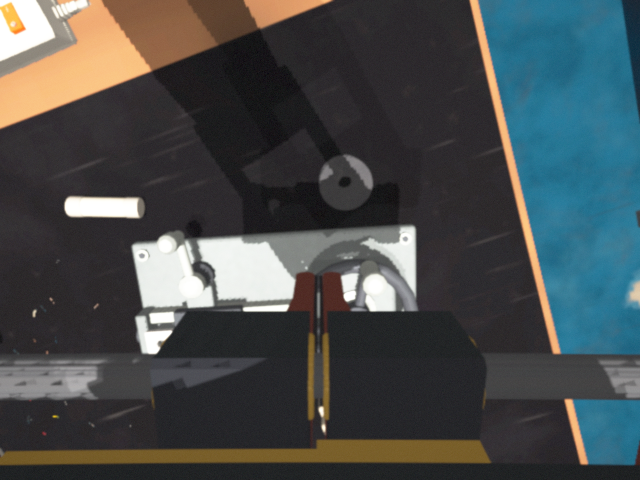

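The wrist picture shows the handle top at (373,281), lever grip at (168,243), and the plate's robot-side edge running from (135,243) to (413,228), so the yaw is about -0.28. Next I go down behind the handle on its circle, at a 40° lag.

```bash
python3 -m creep '[0.01,-0.002,-0.015,0,0.025,-0.005,-0.04,0,0.04,-0.008,-0.065,0,0.055,-0.011,-0.09,0,0.067,-0.014,-0.115,0,0.067,-0.014,-0.14,0,0.067,-0.014,-0.165,0,0.067,-0.014,-0.185,0,0.067,-0.014,-0.199,0,0.067,-0.014,-0.202,0]'
python3 - <<'E'
from h import *
o=get_obs();print(o["ee_pos"],o["ft_force"])
C=np.array([611.5,119]);
p=lambda a:C+55*np.array([np.cos(np.radians(a)),np.sin(np.radians(a))])
for a in range(190,170,-2):print(a,((p(a)-p(190))/1000).round(4))
im,d=cams.get_image("side");cv2.imwrite("pics/s2.png",cv2.resize(im[110:290,210:450,::-1],None,fx=3,fy=3))
E
```

```text
t: 3.6
ee_pos: [553.7, 111.2, 98.1]
orientation: [-0.529, -3.092, 0.002]
ft_force: [-0.2, -0.7, 1.1]
width: 0.2
grasp_force: 0.0
[553.6929226  111.16907869  98.09611428] [-0.20549144 -0.73554808  1.09177196]
190 [0. 0.]
188 [-0.0003  0.0019]
186 [-0.0005  0.0038]
184 [-0.0007  0.0057]
182 [-0.0008  0.0076]
180 [-0.0008  0.0096]
178 [-0.0008  0.0115]
176 [-0.0007  0.0134]
174 [-0.0005  0.0153]
172 [-0.0003  0.0172]
```

View pics/s2.png

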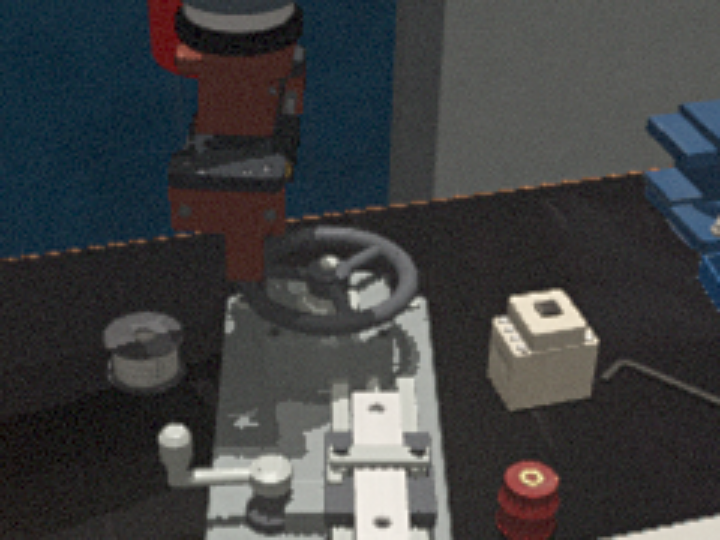

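The picture shows the fingers beside the left of the rim at about (245,260), over the bench-side edge and hiding the handle. Now I creep until they touch.

```bash
python3 -m creep '[0.001,0.001,0.001,0,0.002,0.003,0.001,0,0.002,0.005,0.001,0,0.002,0.005,0.001,0,0.002,0.005,0.001,0]'
for i in 1 2; do python3 -m creep '[0,0.002,0,0,0,0.002,0,0]' | egrep 'ee_pos|force:|t:'; done
```

```text
t: 4.07
ee_pos: [558.3, 115.3, 102.5]
orientation: [0.532, 3.095, 0.001]
ft_force: [-0.7, -0.6, -0.3]
width: 0.7
grasp_force: 0.0
t: 4.23
ee_pos: [558.0, 117.2, 102.0]
ft_force: [0.3, 0.6, -0.6]
grasp_force: 0.0
t: 4.4
ee_pos: [557.9, 119.2, 101.7]
ft_force: [-0.2, -0.9, -0.0]
grasp_force: 0.0
```

```bash
for i in 1 2 3 4 5 6 7; do python3 -m creep '[0,0.0005,0,0,0,0.001,0,0,0,0.001,0,0]' | egrep 'ee_pos|ft_force' | tr '\n' ' '; echo; done
```

```text
ee_pos: [557.8, 120.1, 101.6] ft_force: [-0.9, -0.3, -0.1] 
ee_pos: [557.8, 121.1, 101.7] ft_force: [0.1, -0.1, -0.4] 
ee_pos: [557.9, 122.1, 101.7] ft_force: [-0.7, -0.3, 0.8] 
ee_pos: [557.9, 123.1, 101.7] ft_force: [-0.2, 0.7, -0.0] 
ee_pos: [557.9, 124.1, 101.7] ft_force: [0.4, 0.2, 0.4] 
ee_pos: [557.9, 125.1, 101.7] ft_force: [0.5, 0.1, 0.3] 
ee_pos: [557.9, 126.1, 101.7] ft_force: [0.7, -0.5, 0.3]
```

```bash
for i in 1 2 3 4 5 6; do python3 -m creep '[0.0002,0.0005,0,0,0.0002,0.001,0,0,0.0002,0.001,0,0]' | egrep 'ee_pos|ft_force' | tr '\n' ' '; echo; done
```

```text
ee_pos: [558.1, 127.2, 101.7] ft_force: [-0.6, 0.2, -0.4] 
ee_pos: [558.3, 128.1, 101.7] ft_force: [0.6, 0.2, -0.4] 
ee_pos: [558.4, 129.0, 101.7] ft_force: [-0.7, -0.5, -0.7] 
ee_pos: [558.5, 129.8, 101.7] ft_force: [-0.8, -2.9, 1.1] 
ee_pos: [558.8, 131.0, 101.6] ft_force: [-1.5, -4.5, 0.8] 
ee_pos: [559.1, 132.1, 101.7] ft_force: [0.4, -3.3, 0.9]
```

Contact came at TCP ≈ (558.6, 129.8) with the force rising to about 3 N, so with the same yaw that is also the pose to return to after the full turn. Next I compute the rows for the circle.

```bash
python3 - <<'E'
from h import *
C=np.array([611.5,119]);p=lambda a:C+54.2*np.array([np.cos(np.radians(a)),np.sin(np.radians(a))])
print(get_obs()["ee_pos"],p(166))
for k in range(8):
    a0=166-45*k
    print(a0,[tuple(((p(a0-4.5*i)-p(a0))/1000).round(3)) for i in range(1,11)])
E
```

```text
[559.08482103 132.10920208 101.65520339] [558.90997164 132.11216674]
166 [(np.float64(0.001), np.float64(0.004)), (np.float64(0.003), np.float64(0.008)), (np.float64(0.005), np.float64(0.012)), (np.float64(0.007), np.float64(0.016)), (np.float64(0.009), np.float64(0.019)), (np.float64(0.012), np.float64(0.022)), (np.float64(0.015), np.float64(0.026)), (np.float64(0.018), np.float64(0.028)), (np.float64(0.021), np.float64(0.031)), (np.float64(0.025), np.float64(0.033))]
121 [(np.float64(0.004), np.float64(0.002)), (np.float64(0.008), np.float64(0.004)), (np.float64(0.012), np.float64(0.005)), (np.float64(0.016), np.float64(0.006)), (np.float64(0.02), np.float64(0.007)), (np.float64(0.024), np.float64(0.008)), (np.float64(0.028), np.float64(0.008)), (np.float64(0.033), np.float64(0.008)), (np.float64(0.037), np.float64(0.007)), (np.float64(0.041), np.float64(0.006))]
76 [(np.float64(0.004), np.float64(-0.001)), (np.float64(0.008), np.float64(-0.003)), (np.float64(0.012), np.float64(-0.005)), (np.float64(0.016), np.float64(-0.007)), (np.float64(0.019), np.float64(-0.009)), (np.float64(0
[... 1584 characters left out ...]
np.float64(-0.016), np.float64(0.007)), (np.float64(-0.019), np.float64(0.009)), (np.float64(-0.022), np.float64(0.012)), (np.float64(-0.026), np.float64(0.015)), (np.float64(-0.028), np.float64(0.018)), (np.float64(-0.031), np.float64(0.021)), (np.float64(-0.033), np.float64(0.025))]
-149 [(np.float64(-0.002), np.float64(0.004)), (np.float64(-0.004), np.float64(0.008)), (np.float64(-0.005), np.float64(0.012)), (np.float64(-0.006), np.float64(0.016)), (np.float64(-0.007), np.float64(0.02)), (np.float64(-0.008), np.float64(0.024)), (np.float64(-0.008), np.float64(0.028)), (np.float64(-0.008), np.float64(0.033)), (np.float64(-0.007), np.float64(0.037)), (np.float64(-0.006), np.float64(0.041))]
```

```bash
python3 -m creep '[0.001,0.004,0,0,0.003,0.008,0,0,0.005,0.012,0,0,0.007,0.016,0,0,0.009,0.019,0,0,0.012,0.022,0,0,0.015,0.026,0,0,0.018,0.028,0,0,0.021,0.031,0,0,0.025,0.033,0,0]'
python3 -m creep '[0.004,0.002,0,0,0.008,0.004,0,0,0.012,0.005,0,0,0.016,0.006,0,0,0.02,0.007,0,0,0.024,0.008,0,0,0.028,0.008,0,0,0.033,0.008,0,0,0.037,0.007,0,0,0.041,0.006,0,0]'
python3 - <<'E'
from h import *
for n in ("scene",):
    im,d=cams.get_image(n);cv2.imwrite(f"pics/{n}3.png",cv2.resize(im[110:290,200:440,::-1],None,fx=3,fy=3))
    print(boxes_of(n,"spoke_handle")[:2])
E
```

```text
t: 8.48
ee_pos: [583.8, 165.6, 101.5]
orientation: [-0.532, -3.095, -0.0]
ft_force: [-4.1, -2.0, 1.3]
width: 0.6
grasp_force: 2.0
t: 9.32
ee_pos: [625.5, 171.1, 101.6]
orientation: [-0.533, -3.096, -0.0]
ft_force: [-3.9, 1.0, -1.2]
width: 0.9
grasp_force: 1.8
[{'centre': [295.7, 164.9], 'score': 0.77}]
```

View pics/scene3.png

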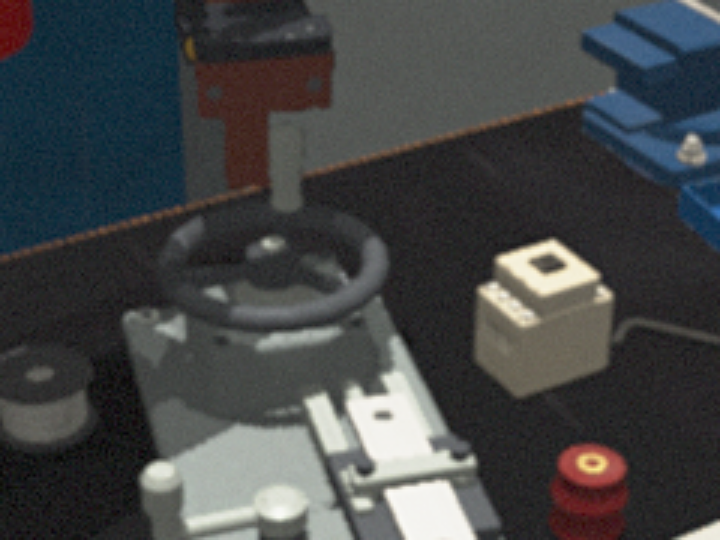

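The picture shows the finger at (250,150) pushing the handle at (285,160) along the far-left part of the rim, at about 4 N, as planned. I continue round.

```bash
python3 -m creep '[0.004,-0.001,0,0,0.008,-0.003,0,0,0.012,-0.005,0,0,0.016,-0.007,0,0,0.019,-0.009,0,0,0.022,-0.012,0,0,0.026,-0.015,0,0,0.028,-0.018,0,0,0.031,-0.021,0,0,0.033,-0.025,0,0]' | egrep 'ee_pos|ft_force'
python3 -m creep '[0.002,-0.004,0,0,0.004,-0.008,0,0,0.005,-0.012,0,0,0.006,-0.016,0,0,0.007,-0.02,0,0,0.008,-0.024,0,0,0.008,-0.028,0,0,0.008,-0.033,0,0,0.007,-0.037,0,0,0.006,-0.041,0,0]' | egrep 'ee_pos|ft_force'
python3 -m creep '[-0.001,-0.004,0,0,-0.003,-0.008,0,0,-0.005,-0.012,0,0,-0.007,-0.016,0,0,-0.009,-0.019,0,0,-0.012,-0.022,0,0,-0.015,-0.026,0,0,-0.018,-0.028,0,0,-0.021,-0.031,0,0,-0.025,-0.033,0,0]' | egrep 'ee_pos|ft_force'
```

```text
ee_pos: [659.0, 146.1, 101.8]
ft_force: [-2.1, 3.6, -0.8]
ee_pos: [664.1, 104.6, 101.8]
ft_force: [1.1, 4.4, -0.3]
ee_pos: [639.3, 71.3, 101.9]
ft_force: [4.2, 0.6, -0.3]
```

```bash
python3 -m creep '[-0.004,-0.002,0,0,-0.008,-0.004,0,0,-0.012,-0.005,0,0,-0.016,-0.006,0,0,-0.02,-0.007,0,0,-0.024,-0.008,0,0,-0.028,-0.008,0,0,-0.033,-0.008,0,0,-0.037,-0.007,0,0,-0.041,-0.006,0,0]' | egrep 'ee_pos|ft_force'
python3 -m creep '[-0.004,0.001,0,0,-0.008,0.003,0,0,-0.012,0.005,0,0,-0.016,0.007,0,0,-0.019,0.009,0,0,-0.022,0.012,0,0,-0.026,0.015,0,0,-0.028,0.018,0,0,-0.031,0.021,0,0,-0.033,0.025,0,0]' | egrep 'ee_pos|ft_force'
python3 -m creep '[-0.002,0.004,0,0,-0.004,0.008,0,0,-0.005,0.012,0,0,-0.006,0.016,0,0,-0.007,0.02,0,0,-0.007,0.024,0,0,-0.007,0.028,0,0,-0.007,0.03,0,0,-0.007,0.03,0,0]'
```

```text
ee_pos: [597.7, 66.1, 101.7]
ft_force: [3.7, -1.3, 0.7]
ee_pos: [564.0, 91.1, 101.5]
ft_force: [-0.0, -3.6, 2.0]
t: 14.33
ee_pos: [558.1, 121.7, 101.5]
orientation: [-0.532, -3.096, -0.001]
ft_force: [0.2, 1.1, 0.6]
width: 0.5
grasp_force: 0.3
```

```bash
python3 -m creep '[0,0.002,0,0,0,0.004,0,0,0,0.005,0,0,0,0.005,0,0]'| egrep 'ee_pos|ft_force'
python3 -m creep '[0,0.001,0,0,0.0005,0.002,0,0,0.0005,0.003,0,0,0.0005,0.003,0,0]'| egrep 'ee_pos|ft_force'
```

```text
ee_pos: [558.0, 126.2, 101.6]
ft_force: [-0.8, -1.8, -0.9]
ee_pos: [558.5, 129.2, 101.6]
ft_force: [-1.1, -1.9, -0.9]
```

```bash
python3 -m creep '[0,0.0003,0,0,0,0.0003,0,0,0,0.0003,0,0]'| egrep 'ee_pos|ft_force'
python3 -m creep '[0,-0.003,0,0,0,-0.008,0,0,0,-0.014,0,0,-0.002,-0.02,0.01,0,-0.004,-0.02,0.035,0,-0.008,-0.02,0.065,0,-0.015,-0.02,0.1,0,-0.025,-0.018,0.135,0,-0.04,-0.013,0.165,0,-0.055,-0.008,0.19,0]'| egrep 'ee_pos|ft_force'
python3 -m creep '[-0.008,0.001,0.008,0,-0.013,0.002,0.011,0,-0.013,0.002,0.011,0,-0.013,0.002,0.011,0]'| egrep 'ee_pos|ft_force'
python3 - <<'E'
from h import *
o=get_obs();im,d=cams.get_image("wrist");cv2.imwrite("pics/w4.png",im[...,::-1]);cal=calib("wrist",o)
for k in("spoke_handle","lever_grip","solder_spool"):
    for b in boxes_of("wrist",k)[:1]:
        c=b["centre"];print(k,c,on_z(cal,c,dict(spoke_handle=133,lever_grip=90,solder_spool=32)[k]).round(1))
print("before handle", on_z(cal,[372,281],133).round(1))
K,D,R,t=cal
v,u=np.mgrid[0:480,0:640];m=d>0
uv=cv2.undistortPoints(np.stack([u[m],v[m]],1).astype(float)[:,None],K,D)[:,0]
P=(np.c_[uv,np.ones(len(uv))]*d[m][:,None]-t)@R
h=P[(np.hypot(P[:,0]-564,P[:,1]-146)<30)&(P[:,2]>122)&(P[:,2]<140)];print("top",len(h),h.mean(0),cv2.minEnclosingCircle(h[:,:2].astype(np.float32)))
for n in("scene","side"):
    a=cv2.imread(f"pics/{n}0.png");dn=np.load(f"pics/{n}0.npy");im,d=cams.get_image(n);b=np.ascontiguousarray(im[...,::-1]);cv2.imwrite(f"pics/{n}4.png",b)
    print(n,boxes_of(n,"spoke_handle")[:1])
    c=calib(n)
    K,D,R,t=c;m=d>0
    uv=cv2.undistortPoints(np.stack([u[m],v[m]],1).astype(float)[:,None],K,D)[:,0]
    P=(np.c_[uv,np.ones(len(uv))]*d[m][:,None]-t)@R
    h=P[(np.hypot(P[:,0]-603,P[:,1]-115)<110)&(P[:,2]>100)&(P[:,2]<140)];print("handle",h.mean(0),h.min(0),h.max(0),len(h))
    x,y=proj(c,[[564,146,118]])[0].astype(int)
    for (g0,g1,l) in((a,b,"px"),):
        t0=g0[y-24:y+26,x-18:x+20];s=g1[y-34:y+36,x-28:x+30]
        r=cv2.matchTemplate(s,t0,cv2.TM_CCOEFF_NORMED);print(n,"shift",np.array(cv2.minMaxLoc(r)[3])-10,r.max())
E
```

```text
ee_pos: [558.5, 129.4, 101.7]
ft_force: [-1.2, -1.5, -1.9]
ee_pos: [503.6, 120.9, 295.0]
ft_force: [0.4, -0.2, 0.9]
ee_pos: [490.2, 123.0, 301.6]
ft_force: [-0.1, -0.3, -0.0]
spoke_handle [374.5, 280.5] [559.9 148.4 133. ]
lever_grip [167.9, 242.8] [477.1 -21.3  90. ]
solder_spool [349.1, 187.0] [493.  155.6  32. ]
before handle [559.6 146.3 133. ]
top 506 [564.45483272 147.55277546 131.0419264 ] ((566.5576782226562, 147.59695434570312), 10.744922637939453)
scene [{'centre': [254.0, 179.4], 'score': 0.88}]
handle [563.11187528 143.44067577 120.374584  ] [554.83705715 135.54967526 100.06592628] [575.52707101 156.16437715 135.51128545] 263
scene shift [0 0] 0.98062277
side [{'centre': [292.8, 189.7], 'score': 0.64}]
handle [563.29279003 141.59070958 119.7736306 ] [554.54052854 135.25187319 100.17932425] [575.22551306 152.57201097 133.10390529] 150
side shift [0 0] 0.9665553
```

The wheel is back to within about 0.3 mm of its starting handle position, after one full turn. Now the lever: I go down on the wheel side of the grip.

```bash
python3 -m creep '[0,-0.015,-0.01,0,0,-0.035,-0.03,0,-0.001,-0.06,-0.055,0,-0.002,-0.085,-0.085,0,-0.003,-0.105,-0.115,0,-0.004,-0.115,-0.145,0,-0.004,-0.115,-0.175,0,-0.004,-0.115,-0.2,0,-0.004,-0.115,-0.22,0,-0.004,-0.115,-0.226,0]'|egrep 'ee_pos|ft_force'
python3 -m creep '[0,0,0,0,0,-0.001,0,0,0,-0.001,0,0]'
python3 - <<'E'
from h import *
o=get_obs();print(o["qpos"].round(2))
V=np.array([531,-35]);e=o["ee_pos"][:2]
a0=np.degrees(np.arctan2(*(e-V)[::-1]))
print("now",a0,np.hypot(*(e-V)))
p=lambda a:V+55*np.array([np.cos(np.radians(a)),np.sin(np.radians(a))])
for a in range(140,216,5):print(a,p(a).round(1))
im,d=cams.get_image("scene");cv2.imwrite("pics/scene5.png",cv2.resize(im[190:340,180:380,::-1],None,fx=3,fy=3))
E
```

```text
ee_pos: [484.8, 8.2, 73.8]
ft_force: [0.2, 0.2, -0.8]
t: 17.9
ee_pos: [487.6, 7.3, 77.8]
orientation: [0.532, 3.094, 0.0]
ft_force: [-0.5, -0.2, -0.0]
width: 0.5
grasp_force: 0.0
[-0.01  0.46  2.02 -0.    0.66 -1.24]
now 135.69528681002083 60.59628637248521
140 [4.889e+02 4.000e-01]
145 [485.9  -3.5]
150 [483.4  -7.5]
155 [481.2 -11.8]
160 [479.3 -16.2]
165 [477.9 -20.8]
170 [476.8 -25.4]
175 [476.2 -30.2]
180 [476. -35.]
185 [476.2 -39.8]
190 [476.8 -44.6]
195 [477.9 -49.2]
200 [479.3 -53.8]
205 [481.2 -58.2]
210 [483.4 -62.5]
215 [485.9 -66.5]
```

View pics/scene5.png

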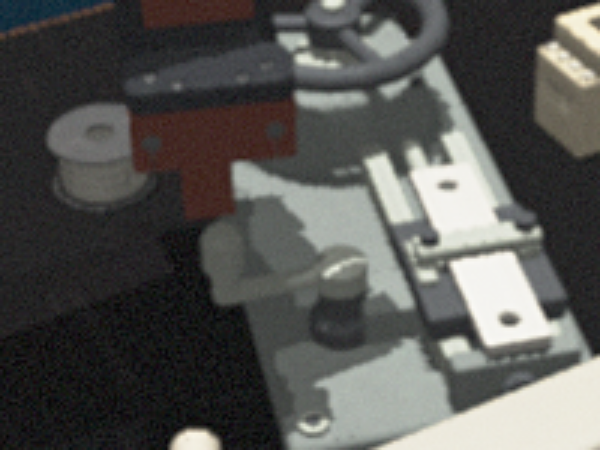

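The picture shows the finger at (205,195) just on the wheel side of the grip at (220,245), clear of everything else. I push round the pivot, turning the finger face along with it.

```bash
python3 -m creep '[-0.001,-0.004,-0.002,0,-0.001,-0.007,-0.003,0,-0.002,-0.011,-0.003,0,-0.004,-0.015,-0.003,0.03,-0.006,-0.019,-0.003,0.08,-0.008,-0.0235,-0.003,0.14,-0.010,-0.028,-0.003,0.2,-0.011,-0.033,-0.003,0.26,-0.0115,-0.0375,-0.003,0.32,-0.0115,-0.0425,-0.003,0.38]'
python3 -m creep '[0,-0.0025,0,0.03,0,-0.005,0,0.06,0.0005,-0.007,0,0.09,0.0005,-0.0095,0,0.12,0.001,-0.0095,0,0.12]'
```

```text
t: 18.78
ee_pos: [475.1, -35.5, 74.0]
orientation: [-0.066, 3.14, 0.0]
ft_force: [0.1, 2.6, 0.0]
width: 0.2
grasp_force: 1.1
t: 19.2
ee_pos: [475.9, -45.1, 73.9]
orientation: [0.251, -3.132, -0.0]
ft_force: [-0.0, 0.7, 0.8]
width: 0.3
grasp_force: 0.4
```

```bash
python3 -m creep '[0.0005,-0.0025,0,0.02,0.001,-0.0045,0,0.04,0.001,-0.0045,0,0.04]'|egrep 'ee_pos|ft_force'|tr '\n' ' '
for i in 1 2 3 4; do python3 -m creep '[0.0003,-0.001,0,0,0.0003,-0.001,0,0,0.0003,-0.001,0,0]' |egrep 'ee_pos|ft_force'|tr '\n' ' ';echo; done
```

```text
ee_pos: [477.2, -49.4, 73.8] ft_force: [-0.1, 0.9, 0.6] ee_pos: [477.4, -50.2, 73.7] ft_force: [-0.2, 0.2, 0.8] 
ee_pos: [477.6, -51.1, 73.6] ft_force: [0.3, 1.0, 0.2] 
ee_pos: [478.0, -52.2, 73.7] ft_force: [-0.7, 1.2, 0.2] 
ee_pos: [478.3, -53.2, 73.7] ft_force: [0.7, 1.0, 0.9]
```

```bash
for i in 1 2 3 4 5; do python3 -m creep '[0.0004,-0.001,0,0.01,0.0004,-0.001,0,0.01,0.0004,-0.001,0,0.01]' |egrep 'ee_pos|ft_force'|tr '\n' ' ';echo; done
```

```text
ee_pos: [478.7, -54.2, 73.7] ft_force: [0.2, 1.8, 0.3] 
ee_pos: [478.6, -54.7, 73.6] ft_force: [-0.9, 5.0, 2.0] 
ee_pos: [478.4, -55.1, 73.5] ft_force: [-1.4, 9.9, 2.9] 
ee_pos: [478.2, -55.6, 73.4] ft_force: [-3.1, 13.1, 4.7] 
ee_pos: [477.9, -56.0, 73.4] ft_force: [-4.8, 16.6, 7.9]
```

The force rose sharply at y ≈ -54.5, so the lever is on its stop. I back off, rise and check.

```bash
python3 -m creep '[-0.002,0.004,0,0,-0.005,0.009,0,0,-0.008,0.015,0,0,-0.011,0.022,0.005,0,-0.015,0.026,0.025,0,-0.02,0.03,0.055,0,-0.028,0.03,0.09,0,-0.038,0.03,0.125,0,-0.048,0.03,0.16,0,-0.06,0.03,0.19,0]'|egrep 'ee_pos|ft_force'
python3 -m creep '[-0.01,0.02,0.01,0,-0.03,0.05,0.02,0,-0.05,0.08,0.03,0,-0.06,0.09,0.03,0,-0.06,0.09,0.03,0,-0.06,0.09,0.03,0]'|egrep 't:|ee_pos|ft_force'
python3 - <<'E'
from h import *
a=-.28;c,s=np.cos(a),np.sin(a);R2=np.array([[c,-s],[s,c]])
v,u=np.mgrid[0:480,0:640]
for n in("scene","side"):
    im,d=cams.get_image(n);cv2.imwrite(f"pics/{n}6.png",cv2.resize(im[130:340,170:430,::-1],None,fx=2.8,fy=2.8))
    K,D,R,t=calib(n);m=d>0
    uv=cv2.undistortPoints(np.stack([u[m],v[m]],1).astype(float)[:,None],K,D)[:,0]
    P=(np.c_[uv,np.ones(len(uv))]*d[m][:,None]-t)@R
    h=P[(np.hypot(P[:,0]-603,P[:,1]-115)<110)&(P[:,2]>100)&(P[:,2]<140)];print(n,"handle",h.mean(0),len(h))
    l=P[(np.hypot(P[:,0]-489,P[:,1]+68)<32)&(P[:,2]>76)&(P[:,2]<100)];g=l.mean(0)[:2]+[1,2]
    q=R2.T@(g-[531,-36]);print("grip",g,len(l),"r",np.hypot(*q),"ang",np.arctan2(-q[1],-q[0]))
    for k in("solder_spool","fuse","red_standoff","contactor"):
        for b in boxes_of(n,k)[:1]:print(k,np.round(b["centre"]))
E
```

```text
ee_pos: [420.0, -27.9, 266.2]
ft_force: [1.2, -0.0, 0.3]
t: 23.03
ee_pos: [360.0, 62.2, 294.0]
ft_force: [0.4, -0.2, 0.4]
scene handle [563.1203693  143.50458238 120.81235206] 257
grip [490.94599029 -71.33680089] 198 r 53.41360492498565 ang 1.0029095493824518
solder_spool [213. 239.]
fuse [244. 350.]
contactor [381. 215.]
side handle [563.2543982  141.66903286 119.7162491 ] 150
grip [491.05136309 -72.94697013] 109 r 54.41481592921944 ang 1.026382364501185
solder_spool [254. 224.]
fuse [250. 312.]
red_standoff [388. 276.]
contactor [395. 232.]
```

View pics/scene6.png

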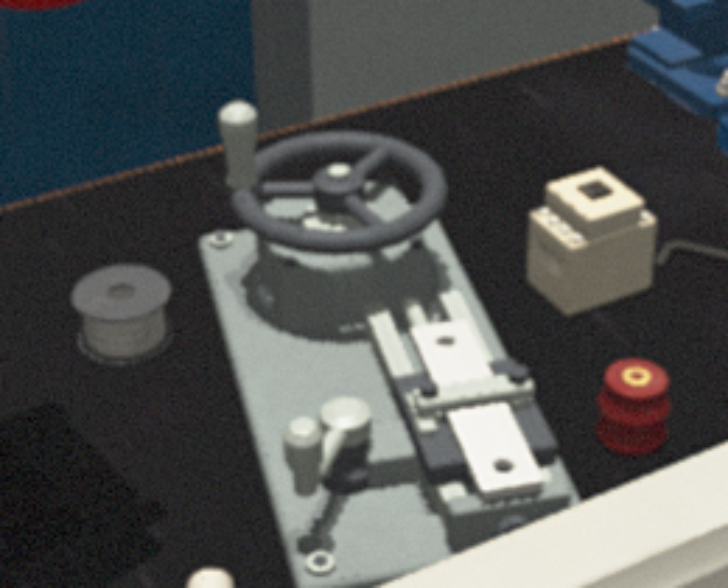

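The picture shows the handle back at its start (238,140) and the lever swung over, with its grip at (303,455) and a measured angle of about 1.0. The spool, contactor and standoff have not moved, and the robot is clear.

```bash
python3 -c "
from workcell import ticket
print(ticket.close_job())"
```

```text
the job is handed in; nothing more can be done
None
```

The wheel went clockwise through one full turn, with its handle back within about 0.3 mm of where it started. The lever was then pushed to its stop (about 1.0 rad measured), no loose part showed any movement in the pictures, and the job was handed in at about 23 s.

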